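# Post an offcut through the spring flap of the drop box

### The job

Post the small wooden offcut on the deck of the plywood drop box into the box, without gripping or lifting it. With the gripper open, push the self-closing metal flap open with one finger and keep that finger on the flap, holding it open, while the other finger pushes the offcut along the deck and over its edge, so that it drops inside. Then withdraw so that the flap springs fully shut, and leave the things lying on the bench where they are.

Things in the scene. Friction and masses are not known exactly. Their poses are not given: they have to be found in the camera images.
- drop_box: Plywood drop box fixed to the bench, 270 x 138 mm, 210 mm tall at the far end, with a window in its near wall. Origin on the bench (z = 0) straight below the middle of the deck's far edge; x is the push direction (roughly away from the robot), y left, z up. Beyond the deck's edge is a hole, x = 0 to 112 mm, 120 mm wide, down to the floor, 8 mm above the bench; only the flap covers it.
- flap (a joint): Opening angle of the aluminium flap, rad: 0 shut, stop at 1.1. 112 mm wide, 123 long, 4 thick. Shut, it slopes from its far, high hinge down towards the robot at 25 degrees to its lip at the deck's edge. It swings inward: the lip goes down and away. A finger pushed down on it, or along x just above deck height, opens it. A spring shuts it when let go; holding it open takes 1 to 6 N.
- flap_lip (a point): Middle of the flap's free lip; shut, it lies 3 mm beyond the deck's edge at deck height. It moves with the flap.
- deck_edge (a point): Middle of the deck's far edge, on its top surface, 150 mm above the bench; axes as the box. The level deck runs 140 mm from here towards the robot, open at the near end, 120 mm wide between side guides 9 mm thick that rise 20 mm above it; beyond the edge the sides rise along the flap to 210 mm above the bench. Nothing stands above deck or flap.
- flap_hinge (a point): Middle of the flap's hinge (11 mm thick, across the box): 112 mm beyond the deck's edge along the box's x, 52 mm above the deck, 202 mm above the bench; fixed to the box. Fingers must stay short of it.
- offcut: The small wooden offcut block to be posted, 38 x 60 x 38 mm, about 40 g, flat on the deck, its centre 55 to 100 mm short of its far edge; not attached. Origin at the centre of its underside; x is the 38 mm direction and lies roughly along the push direction, y the 60 mm one.
- offcut_center (a point): Centre of the offcut block, 19 mm above its underside.
- long_offcut: A larger wooden offcut block, 45 x 75 x 38 mm, lying loose on the bench beside the box: leave it alone. Origin at the centre of its underside.
- flat_offcut: A flat square wooden offcut, 50 x 50 x 19 mm, loose on the bench beyond the box, to its left: leave it alone. Origin at the centre of its underside.

How it is judged:
By the outcome, as a careful person would: the job done as asked, in the order asked, and still so for the second after the job is handed in, with the robot touching nothing.
It also fails if it takes over 34 s, if anything falls off the work surface, if the arm or the gripper's body presses on something with over 40 N, if the wrist force passes 120 N, or if a joint passes its speed limit or range.

### The arm

A 6-joint arm with a two-finger parallel gripper is mounted at the origin on the work surface; the furniture and walls round the work are solid. World frame = base frame: x ahead of the robot, y to its left, z up, the work surface at z = 0. Lengths are in mm, angles in degrees, forces in N, time in s.
With the tool pointing down it reaches from about 350 to 850 mm from the base axis. Payload 8.1 kg.
Tool frame: the origin (TCP) lies on the centre line of the jaws, within the pads' length; the fingertips stand 8 mm ahead of it and the grasp point (between the pads) lies 11 mm behind it; x points along the fingers, z is the direction in which the jaws open and shut, and the axes are right-handed (so a half turn about x gives the same grasp; the last joint's range is limited). The gripper opens to 85 mm and grips with 20 to 120 N. Pads are 22 mm wide; open, the fingers measure 114 mm over their backs; the gripper's body (76 mm by 85 mm) begins 54 mm behind the grasp point. The pads swing forward as they close: fully open they stand 13 mm farther back than shut.
Start: joints at [-70.783, 7.471, 85.268, -0, 87.261, -4.893], TCP at [245.114, -547.653, 239.292] pointing down, gripper open.
Joint ranges: [-169.43, 169.43], [-51.17, 129.36], [1.28, 143.12], [-76.62, 256.62], [0, 156.53], [-152.29, 152.29]. Speed limits (degrees/s): [136.94, 136.94, 159.86, 180, 180, 180].

### API

Orientations are given as [roll, pitch, yaw] about the fixed x, y, z axes, in that order (R = Rz(yaw) Ry(pitch) Rx(roll)).
In Python, from bench import r, vision, order gives the robot as it stands. The module is installed in compiled form; this text tells all that it offers.
- The arm moves only by the shell command python3 -m jog 'ROWS' [FORCE]. ROWS is JSON, a list of rows, each a list of 3 entries, a list of its own where there are three numbers: the shift along the world's x, y, z in m, then the turn, a rotation vector about the world's x, y, z in rad, then the opening, from -1 (shut) to 1 (fully open). A call has 1 to 5 rows; each row is the pose to reach, as a shift and turn from the pose commanded when the call began; what a row does not reach only later rows make up. A row lasts 1/12 s, in which the tool goes at most 41.7 mm and 7.16 degrees, less where a joint would pass 70% of its speed; a pose out of reach is approached as far as the arm can. A call with a gripper value outside its range is refused whole. The fingers move at their own pace and stop on an object; FORCE is the grip in N (left out, the last holds). Time passes only in rows, so rows that repeat a pose let the fingers close. It gives the time, the measured TCP pose, the force and the opening at its end, in the units of the state.
- r.sense(): the state, without advancing time (a new reading comes with each control period).
- vision.snapshot(name): name is "scene" or "top"; returns the picture (400x640x3 uint8, red, green, blue); there is no depth.
- vision.camera_model(name): a dict with "fov_y" (degrees; the focal length in pixels is half the picture's height over the tangent of half this angle, whatever the lens; pixels are square), "cx", "cy" (the principal point, pixels), "world_to_cam" (4x4, takes a point from world to camera coordinates). Camera axes: x right, y down, z forward; pixel columns grow to the right and rows downward; lengths in mm; the calibration is good to about 2 mm. A picture is of the moment at which its call begins. camera_model takes no time and is no camera call.
- order.hand_in(): hands the job in, once; it reports no verdict.
The state is a dict: "time": time; "joint_pos": joint angles; "qd": joint speeds; "joint_efforts": joint torques, N m; "tool_pos": TCP position; "tcp_rot": TCP orientation; "ft_force": force on the tool from outside, world axes, zero at the start; "wrist_torque": the same for the moment, N m; "finger_gap": finger opening in mm.
Only numpy, scipy, OpenCV 4.12 (cv2) and the standard library are available. Lean on these libraries where they do the work, as an engineer would, in place of code of your own. Each camera call takes 0.05 s, during which the arm holds its last target.

## Working session

There is one attempt and no reset: what is moved stays moved. The work goes in short steps, Python scripts to look and compute and a shell command to move; the robot and the scene stay as the last step left them, time stands still between calls to the robot, and variables do not carry over. Pictures are saved under pics/ and viewed, and the job is handed in when it is done.

```bash
mkdir -p pics; python3 - <<'E'
from bench import r, vision
import cv2, numpy as np
print(r.sense())
for n in ("scene","top"):
    im=vision.snapshot(n); cv2.imwrite(f"pics/{n}0.png",im[:,:,::-1]); m=vision.camera_model(n); print(n,m["fov_y"],m["cx"],m["cy"],np.round(m["world_to_cam"],4).tolist(),[k for k in m])
E
```

```text
{'time': 0.0, 'joint_pos': array([-7.07841530e+01,  7.51507796e+00,  8.53304488e+01,  8.78815042e-05,
        8.72612731e+01, -4.89327769e+00]), 'qd': array([ 0.09991549, -0.03215398,  0.07020832, -0.02172226,  0.02485324,
        0.0817948 ]), 'joint_efforts': array([ 2.60260102e-03, -5.69390166e+01, -5.00554526e+01,  1.80147481e-04,
        1.45498331e-02, -5.80909204e-05]), 'tool_pos': array([ 244.92547157, -547.13997626,  238.23352345]), 'tcp_rot': array([175.05963392,  89.89320012, 109.16875434]), 'ft_force': array([ 0.07421577,  0.12062676, -1.11644211]), 'wrist_torque': array([ 0.01042741, -0.01826726,  0.01310695]), 'finger_gap': 85.38238912953656}
scene 57.07753390660409 318.04426395494727 206.31706662441928 [[-0.863, -0.505, 0.0128, 467.5959], [-0.3647, 0.6052, -0.7076, 270.2474], [0.3496, -0.6153, -0.7065, 772.3966], [0.0, 0.0, 0.0, 1.0]] ['fov_y', 'cx', 'cy', 'world_to_cam']
top 52.83434469358314 322.0453968061495 200.3230133445051 [[0.0301, -0.9994, 0.0187, -18.0334], [-0.9852, -0.0328, -0.1681, 576.1423], [0.1686, -0.0134, -0.9856, 928.9043], [0.0, 0.0, 0.0, 1.0]] ['fov_y', 'cx', 'cy', 'world_to_cam']
```

View pics/scene0.png

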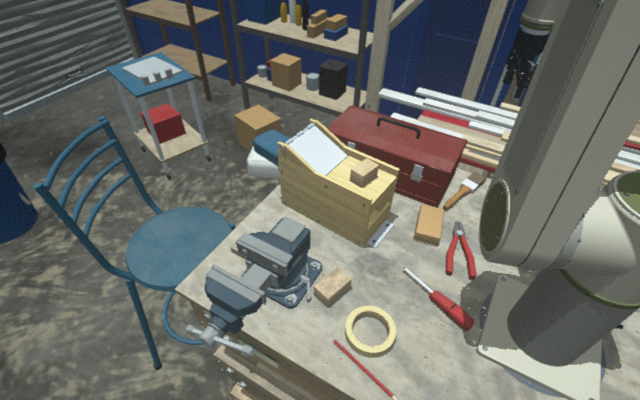

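View pics/top0.png

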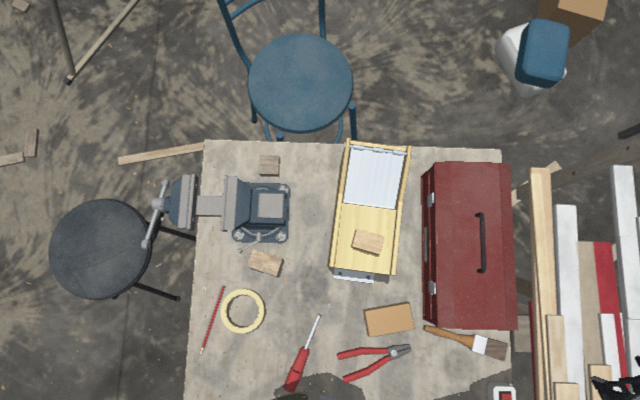

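```bash
cat > h.py <<'E'
import numpy as np, cv2
from bench import r, vision
def cam(n):
    m=vision.camera_model(n); f=200/np.tan(np.radians(m["fov_y"]/2)); return f,m["cx"],m["cy"],np.array(m["world_to_cam"])
def ray(n,u,v,z):
    f,cx,cy,W=cam(n); R=W[:3,:3]; c=-R.T@W[:3,3]; d=R.T@np.array([(u-cx)/f,(v-cy)/f,1]); return c+d*(z-c[2])/d[2]
def proj(n,p):
    f,cx,cy,W=cam(n); q=W[:3,:3]@np.asarray(p,float)+W[:3,3]; return np.array([f*q[0]/q[2]+cx,f*q[1]/q[2]+cy])
E
python3 - <<'E'
import cv2
a=cv2.imread("pics/top0.png")[130:290,310:430]; cv2.imwrite("pics/tz.png",cv2.resize(a,None,fx=3.7,fy=3.7,interpolation=cv2.INTER_CUBIC)[:600])
a=cv2.imread("pics/scene0.png")[115:250,265:410]; cv2.imwrite("pics/sz.png",cv2.resize(a,None,fx=4,fy=4,interpolation=cv2.INTER_CUBIC))
E
```

```text
(no output)
```

View pics/tz.png

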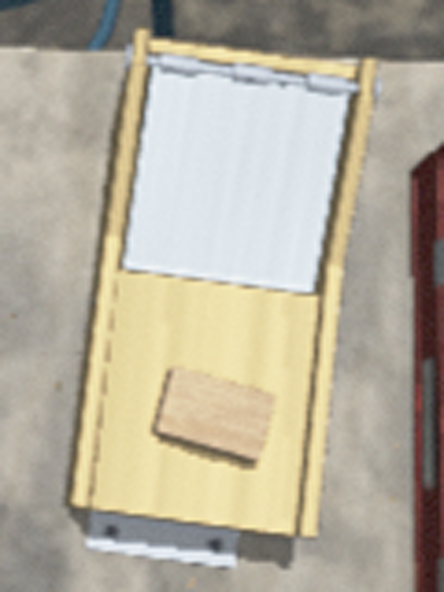

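View pics/sz.png

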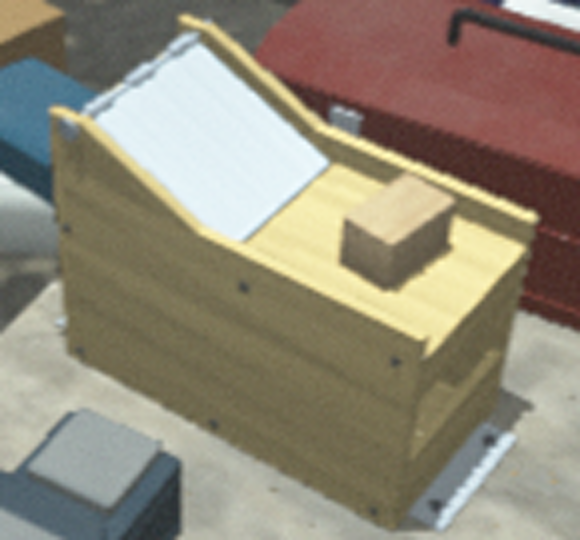

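```bash
python3 - <<'E'
from h import *
def P(u,v,z): return ray("top",310+(u+.5)/3.7-.5,130+(v+.5)/3.7-.5,z)
g=lambda a,b:np.linalg.norm(a-b)
L=P(122,269,150);Rr=P(317,294,150); nl=P(74,505,170); nr=P(318,537,170)
print("lip",L,Rr,g(L,Rr)); print("near guide outer",nl,nr,g(nl,nr))
HL=P(148,60,204);HR=P(360,87,204);print("hinge",HL,HR,(HL+HR)/2)
yaw1=np.degrees(np.arctan2((L-Rr)[1],(L-Rr)[0]))-90; yaw2=np.degrees(np.arctan2((nl-nr)[1],(nl-nr)[0]))-90
m=(L+Rr)/2; n=(nl+nr)/2; h=(HL+HR)/2
print(yaw1,yaw2,"axis",np.degrees(np.arctan2(*(m-n)[1::-1])),np.degrees(np.arctan2(*(h-n)[1::-1])),g(m[:2],n[:2]),g(h[:2],n[:2]))
c=[P(*q,188) for q in((172,367),(274,395),(252,457),(157,428))]
print([g(c[i],c[(i+1)%4]) for i in range(4)]); C=sum(c)/4; print("off",C)
d=c[0]-c[1]; print("offyaw",np.degrees(np.arctan2(d[1],d[0]))-90)
y=np.radians(np.degrees(np.arctan2(*(h-n)[1::-1]))); X=np.array([np.cos(y),np.sin(y),0]);Y=np.array([-X[1],X[0],0])
E_=m-3*X; print("edge",E_,"from near",n+140*X); print("off in box",(C-E_)@X,(C-E_)@Y)
# scene check
def S(u,v,z): return ray("scene",265+(u+.5)/4-.5,115+(v+.5)/4-.5,z)
a=S(242,240,150);b=S(328,162,150); print("scene lip",a,b,(a+b)/2,g(a,b))
cs=[S(*q,188) for q in((343,218),(405,175),(455,205),(392,246))]; print(sum(cs)/4,[g(cs[i],cs[(i+1)%4]) for i in range(4)])
d=cs[1]-cs[0];print(np.degrees(np.arctan2(d[1],d[0])))
# toolbox top height
E
```

```text
lip [556.18067418 -43.24101676 150.        ] [ 545.10160157 -158.18714887  150.        ] 115.47882549296976
near guide outer [418.33087733 -17.97189275 170.        ] [ 404.82238264 -154.68810971  170.        ] 137.3819617304133
hinge [667.20088289 -51.8215052  204.        ] [ 655.6836117  -171.87041099  204.        ] [ 661.44224729 -111.8459581   204.        ]
-5.505441978424599 -5.6428978856091305 axis -5.905365770915724 -5.830759515625214 139.80643461284166 251.1650667782249
[np.float64(58.55567147934445), np.float64(36.54911284902765), np.float64(54.565819777912814), np.float64(34.889178869001235)]
off [471.50471274 -93.26860328 188.        ]
offyaw -13.593958718526423
edge [ 547.65665894 -100.40931164  150.        ] from near [ 550.85231379 -100.55265571  170.        ]
off in box -76.48338719740718 -0.6325412679614238
scene lip [560.13694429 -61.8021812  150.        ] [ 551.04276422 -159.21076351  150.        ] [ 555.58985426 -110.50647236  150.        ] 97.83218293658845
[473.14973965 -92.93792165 188.        ] [np.float64(57.56455989281334), np.float64(39.0423542980607), np.float64(55.36696173301949), np.float64(36.21290177996726)]
-103.63451481099565
```

```bash
python3 - <<'E'
from h import *
from scipy.spatial.transform import Rotation as Ro
s=r.sense(); A=Ro.from_euler("xyz",s["tcp_rot"],degrees=True); M=A.as_matrix(); print(M.round(3)); 
print("z az",np.degrees(np.arctan2(M[1,2],M[0,2])), s["time"])
# toolbox top: triangulate handle etc.: check height by edge ray pairs
y=np.radians(-5.7);X=np.array([np.cos(y),np.sin(y),0]);Y=np.array([-X[1],X[0],0]);E=np.array([549.3,-100.5,150])
for n in("top","scene"):
  for bx,by,bz in((0,60,0),(0,-60,0),(-140,69,20),(-140,-69,20),(-140,-69,-150),(112,0,52)):
    print(n,(bx,by,bz),proj(n,E+bx*X+by*Y+[0,0,bz]).round(1))
C=np.array([472.3,-93.1,150]);d=C-E; print(d@X,d@Y)
t=E-61.5*X; print("TCP xy for near inner -104",t,t-s["tool_pos"])
# toolbox: image handle clasp top (431,203) top ; scene (343,115+...)
def tri(a,b):
  ls=[]
  for n,(u,v) in(("top",a),("scene",b)):
    p=ray(n,u,v,0);q=ray(n,u,v,300);ls.append((p,(q-p)/np.linalg.norm(q-p)))
  K=sum(np.eye(3)-np.outer(d,d) for p,d in ls);return np.linalg.solve(K,sum((np.eye(3)-np.outer(d,d))@p for p,d in ls))
print("offtop",tri((367,240.5),(265+398/4,115+211/4)))
E
python3 - <<'E'
import cv2
a=cv2.imread("pics/top0.png")[150:340,410:530]; cv2.imwrite("pics/tb.png",cv2.resize(a,None,fx=3,fy=3,interpolation=cv2.INTER_CUBIC))
a=cv2.imread("pics/scene0.png")[95:205,320:480]; cv2.imwrite("pics/sb.png",cv2.resize(a,None,fx=4,fy=4,interpolation=cv2.INTER_CUBIC))
E
```

```text
[[-0.001  0.913  0.408]
 [ 0.002  0.408 -0.913]
 [-1.     0.    -0.002]]
z az -65.88999185282537 0.1
top (0, 60, 0) [341.5 202.7]
top (0, -60, 0) [396.2 209.9]
top (-140, 69, 20) [329.6 266.8]
top (-140, -69, 20) [395.9 275.6]
top (-140, -69, -150) [382.2 274.5]
top (112, 0, 52) [378.  150.1]
scene (0, 60, 0) [322.6 180.1]
scene (0, -60, 0) [349.4 155.9]
scene (-140, 69, 20) [372.2 200.4]
scene (-140, -69, 20) [400.9 168.6]
scene (-140, -69, -150) [390.3 217. ]
scene (112, 0, 52) [300.8 134.6]
-77.3542450351173 -0.2842095125471173
TCP xy for near inner -104 [488.10408245 -94.39183539 150.        ] [243.15436002 452.78789317 -88.32683279]
offtop [472.42350852 -92.52492928 187.07088724]
```

View pics/tb.png

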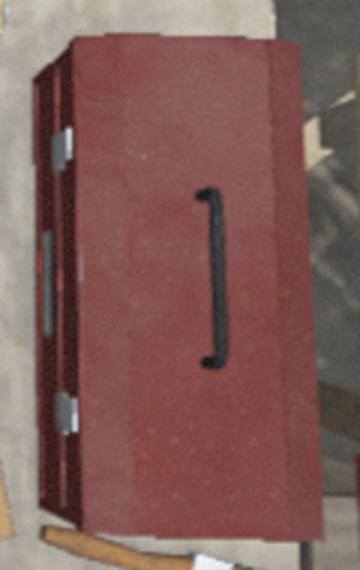

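View pics/sb.png

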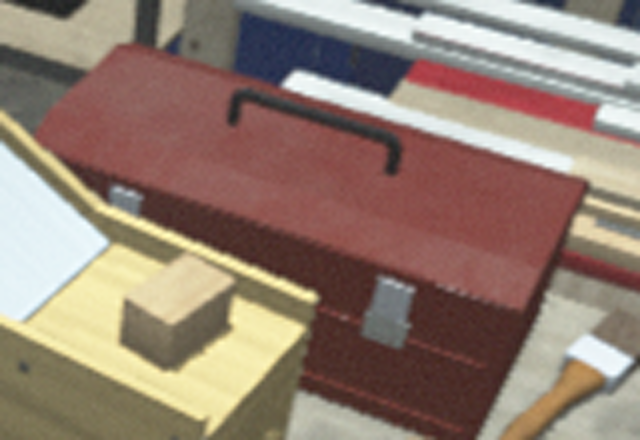

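```bash
python3 -m jog '[[[0,0,0.04],[0,0,0],1],[[0.01,0.01,0.08],[0,0,0.12],1],[[0.02,0.03,0.11],[0,0,0.24],1],[[0.04,0.06,0.12],[0,0,0.36],1],[[0.06,0.095,0.12],[0,0,0.48],1]]'; python3 -m jog '[[[0.02,0.035,0],[0,0,0.114],1],[[0.04,0.07,0],[0,0,0.228],1],[[0.06,0.105,0],[0,0,0.342],1],[[0.08,0.14,0],[0,0,0.456],1],[[0.1,0.175,0],[0,0,0.571],1]]';  python3 -m jog '[[[0.02,0.035,0],[0,0,0],1],[[0.04,0.07,0],[0,0,0],1],[[0.06,0.105,0],[0,0,0],1],[[0.075,0.14,0],[0,0,0],1],[[0.083,0.183,0],[0,0,0],1]]'
```

```text
time: 0.52
tool_pos: [305.6, -453.6, 363.3]
tcp_rot: [-24.8, 89.6, -62.9]
ft_force: [2.0, -0.6, -0.3]
finger_gap: 85.5
time: 0.93
tool_pos: [405.5, -275.8, 359.0]
tcp_rot: [142.9, 90.0, 137.5]
ft_force: [0.5, -0.5, -0.2]
finger_gap: 85.5
time: 1.35
tool_pos: [488.5, -95.2, 358.4]
tcp_rot: [177.3, 89.9, 171.6]
ft_force: [0.7, -0.4, 0.7]
finger_gap: 85.4
```

```bash
python3 -m jog '[[[0,0,-0.04],[0,0,0],1],[[0,0,-0.08],[0,0,0],1],[[0,0,-0.12],[0,0,0],1],[[0,0,-0.139],[0,0,0],1],[[0,0,-0.139],[0,0,0],1]]'; python3 - <<'E'
from h import *
from scipy.spatial.transform import Rotation as Ro
s=r.sense(); M=Ro.from_euler("xyz",s["tcp_rot"],degrees=True).as_matrix(); print(s["tool_pos"],M.round(3).tolist(),np.degrees(np.arctan2(M[1,2],M[0,2])))
y=np.radians(-5.7);X=np.array([np.cos(y),np.sin(y),0]);Y=np.array([-X[1],X[0],0]);E=np.array([549.3,-100.5,150])
d=s["tool_pos"]-E;print(d@X,d@Y)
for n in("scene","top"):
  im=vision.snapshot(n)[:,:,::-1]; cv2.imwrite(f"pics/{n}1.png",im)
a=cv2.imread("pics/scene1.png")[90:240,250:450]; cv2.imwrite("pics/sz1.png",cv2.resize(a,None,fx=4,fy=4,interpolation=cv2.INTER_CUBIC))
t=s["tool_pos"]
for nm,o in (("near",-42.5),("far",42.5)):
  for dz in (-8,5): print(nm,dz,4*(proj("scene",t+o*X+[0,0,dz])-[250,90]))
E
```

```text
time: 1.77
tool_pos: [484.2, -95.3, 213.7]
tcp_rot: [168.7, 89.4, 163.1]
ft_force: [-0.6, 0.8, -0.1]
finger_gap: 85.4
[484.15769486 -95.33697513 213.72079611] [[-0.01, 0.098, 0.995], [0.003, 0.995, -0.098], [-1.0, 0.002, -0.01]] -5.6429233132585965
-65.33300390449567 -1.3324207925654143
near -8 [509.13308278 304.36346209]
near 5 [512.05664481 286.24482627]
far -8 [383.79391458 250.14353573]
far 5 [385.2660919  232.17768501]
```

View pics/sz1.png

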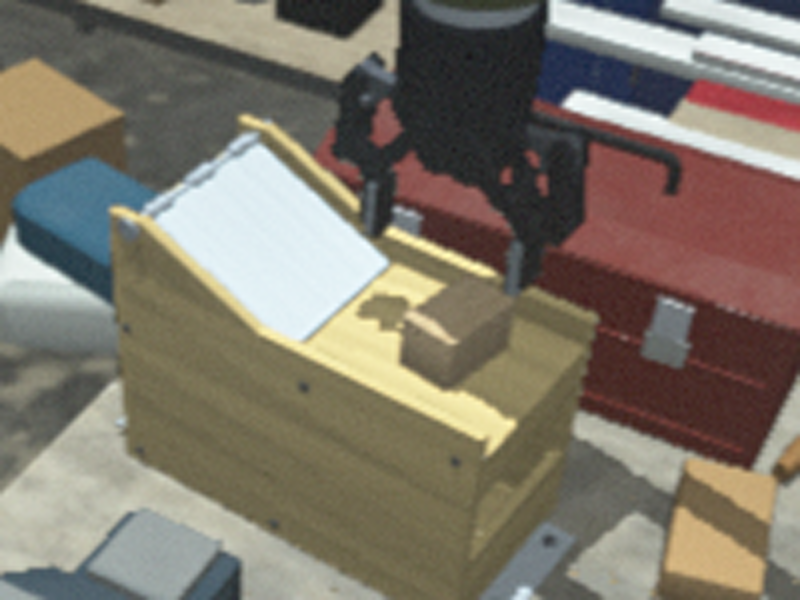

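View pics/top1.png

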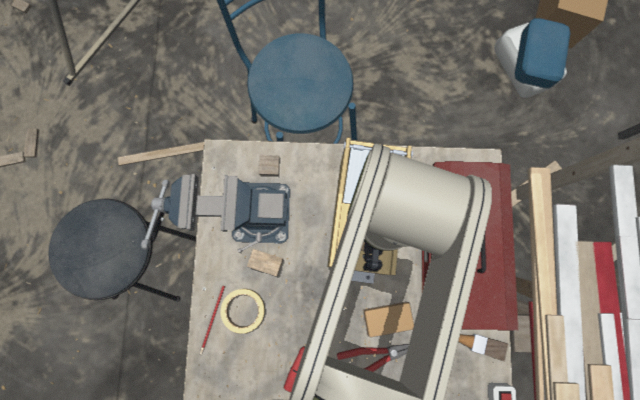

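```bash
cat > st.py <<'E'
from h import *
from scipy.spatial.transform import Rotation as Ro
s=r.sense(); M=Ro.from_euler("xyz",s["tcp_rot"],degrees=True).as_matrix()
y=np.radians(-5.7);X=np.array([np.cos(y),np.sin(y),0]);Y=np.array([-X[1],X[0],0]);E=np.array([549.3,-100.5,150])
d=s["tool_pos"]-E;print("t %.2f box x %.1f y %.1f z %.1f"%(s["time"],d@X,d@Y,s["tool_pos"][2]),"gap %.1f near %.1f farback %.1f"%(s["finger_gap"],d@X-42.7,d@X+57),"F box",(s["ft_force"]@X).round(1),(s["ft_force"]@Y).round(1),s["ft_force"][2].round(1),"x axis",M[:,0].round(3),"az",np.degrees(np.arctan2(M[1,2],M[0,2])).round(2))
E
python3 -m jog '[[[0,0,0],[0,0,0],1],[[0,0,0],[0,0,0],1]]' >/dev/null; python3 st.py;  python3 -m jog '[[[0,0,-0.015],[0,0,0],1],[[0,0,-0.03],[0,0,0],1],[[0,0,-0.045],[0,0,0],1],[[0,0,-0.045],[0,0,0],1],[[0,0,-0.045],[0,0,0],1]]'; python3 st.py
```

```text
t 2.03 box x -60.2 y -2.8 z 223.0 gap 85.1 near -102.9 farback -3.2 F box 0.8 -0.1 0.7 x axis [ 0.004 -0.001 -1.   ] az -5.69
time: 2.45
tool_pos: [488.0, -96.9, 176.3]
tcp_rot: [-11.3, 90.0, -17.0]
ft_force: [0.3, -0.3, -0.2]
finger_gap: 85.5
t 2.45 box x -61.3 y -2.5 z 176.3 gap 85.5 near -104.0 farback -4.3 F box 0.3 -0.3 -0.2 x axis [ 0.001 -0.    -1.   ] az -5.68
```

```bash
python3 - <<'E'
from h import *
im=vision.snapshot("scene")[:,:,::-1]; a=im[110:230,290:430]; cv2.imwrite("pics/sz2.png",cv2.resize(a,None,fx=5,fy=5,interpolation=cv2.INTER_CUBIC))
t=np.array([488,-96.9,176.3]);y=np.radians(-5.7);X=np.array([np.cos(y),np.sin(y),0]);Y=np.array([-X[1],X[0],0])
for nm,o in (("near",-42.5),("far",42.5)):
  for yy in(-11,11):
   for dz in (-8,0,5): print(nm,yy,dz,5*(proj("scene",t+o*X+yy*Y+[0,0,dz])-[290,110]).round(1))
E
```

```text
near -11 -8 [432.  326.5]
near -11 0 [434.  313.5]
near -11 5 [435.5 305. ]
near 11 -8 [408.5 350.5]
near 11 0 [410.5 337.5]
near 11 5 [411.5 329.5]
far -11 -8 [281.5 259.5]
far -11 0 [282.5 246.5]
far -11 5 [283.  238.5]
far 11 -8 [257. 282.]
far 11 0 [257.5 269. ]
far 11 5 [258.5 260.5]
```

View pics/sz2.png

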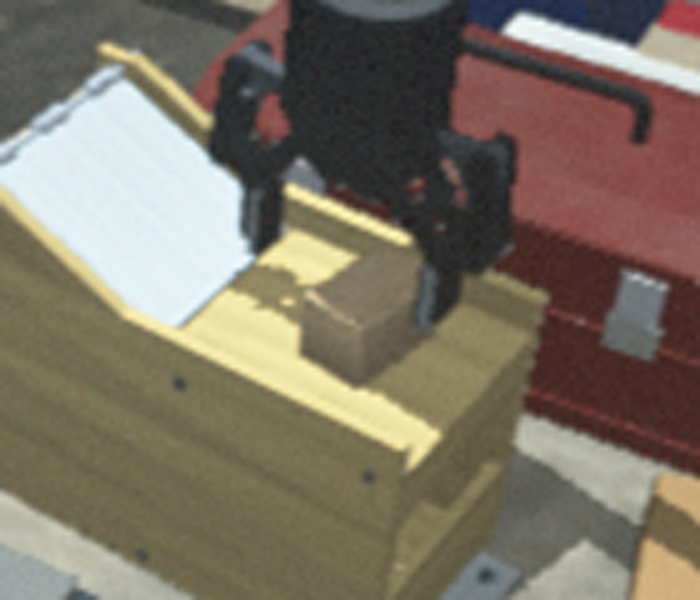

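```bash
python3 -m jog '[[[0,0,-0.01],[0,0,0],1],[[0,0,-0.018],[0,0,0],1],[[0,0,-0.018],[0,0,0],1],[[0,0,-0.018],[0,0,0],1]]'; python3 st.py; python3 -m jog '[[[0,0,-0.004],[0,0,0],1],[[0,0,-0.008],[0,0,0],1],[[0,0,-0.008],[0,0,0],1],[[0,0,-0.008],[0,0,0],1]]'; python3 st.py;python3 - <<'E'
from h import *
im=vision.snapshot("scene")[:,:,::-1]; a=im[110:230,290:430]; cv2.imwrite("pics/sz3.png",cv2.resize(a,None,fx=5,fy=5,interpolation=cv2.INTER_CUBIC))
E
```

```text
time: 2.83
tool_pos: [487.2, -96.5, 156.6]
tcp_rot: [168.4, 89.9, 162.7]
ft_force: [0.2, 0.1, -0.3]
finger_gap: 85.5
t 2.83 box x -62.1 y -2.2 z 156.6 gap 85.5 near -104.8 farback -5.1 F box 0.2 0.1 -0.3 x axis [-0.001  0.    -1.   ] az -5.67
time: 3.17
tool_pos: [487.5, -96.6, 148.9]
tcp_rot: [170.3, 90.0, 164.6]
ft_force: [0.4, -0.2, 0.1]
finger_gap: 85.7
t 3.17 box x -61.9 y -2.3 z 148.9 gap 85.7 near -104.6 farback -4.9 F box 0.4 -0.2 0.1 x axis [-0.001  0.    -1.   ] az -5.67
```

View pics/sz3.png

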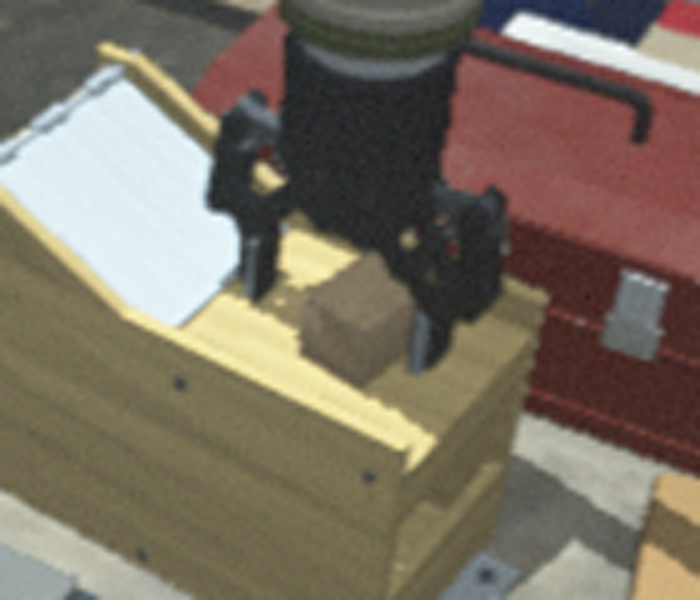

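```bash
python3 -m jog '[[[0.004,-0.0004,-0.001],[0,0,0],1],[[0.008,-0.0008,-0.001],[0,0,0],1],[[0.012,-0.0012,-0.001],[0,0,0],1],[[0.016,-0.0016,-0.001],[0,0,0],1],[[0.020,-0.002,-0.001],[0,0,0],1]]'>/dev/null; python3 st.py; python3 -m jog '[[[0.004,-0.0004,0],[0,0,0],1],[[0.008,-0.0008,0],[0,0,0],1],[[0.012,-0.0012,0],[0,0,0],1],[[0.015,-0.0015,0],[0,0,0],1],[[0.015,-0.0015,0],[0,0,0],1]]'; python3 st.py;python3 - <<'E'
from h import *
im=vision.snapshot("scene")[:,:,::-1]; a=im[110:230,290:430]; cv2.imwrite("pics/sz4.png",cv2.resize(a,None,fx=5,fy=5,interpolation=cv2.INTER_CUBIC))
E
```

```text
t 3.63 box x -41.1 y -2.4 z 148.3 gap 85.4 near -83.8 farback 15.9 F box -1.5 -0.9 0.4 x axis [-0. -0. -1.] az -5.67
time: 4.05
tool_pos: [523.3, -100.2, 148.3]
tcp_rot: [7.8, 90.0, 2.1]
ft_force: [-0.2, 0.8, 1.7]
finger_gap: 85.2
t 4.05 box x -25.9 y -2.3 z 148.3 gap 85.2 near -68.6 farback 31.1 F box -0.3 0.8 1.7 x axis [ 0.  0. -1.] az -5.67
```

View pics/sz4.png

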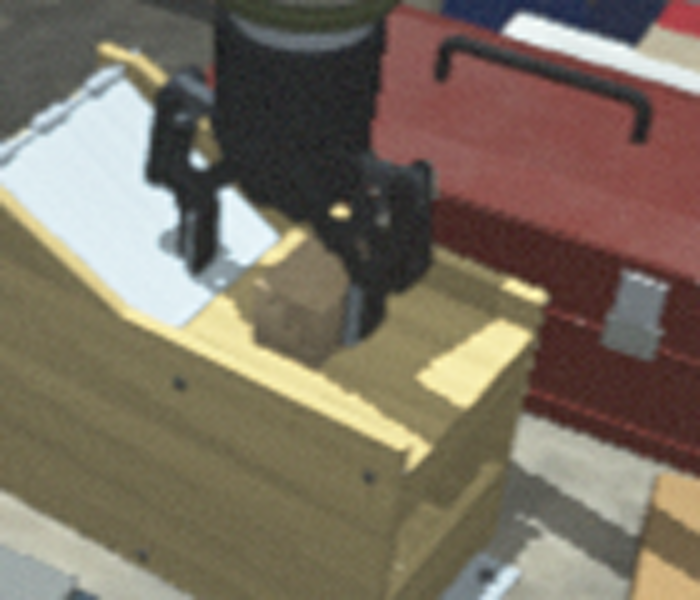

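```bash
python3 -m jog '[[[0.004,-0.0004,0],[0,0,0],1],[[0.008,-0.0008,0],[0,0,0],1],[[0.012,-0.0012,0],[0,0,0],1],[[0.016,-0.0016,0],[0,0,0],1],[[0.02,-0.002,0],[0,0,0],1]]'>/dev/null; python3 st.py; python3 -m jog '[[[0.004,-0.0004,0],[0,0,0],1],[[0.008,-0.0008,0],[0,0,0],1],[[0.008,-0.0008,0],[0,0,0],1]]'>/dev/null; python3 st.py;python3 - <<'E'
from h import *
im=vision.snapshot("scene")[:,:,::-1]; a=im[110:230,270:410]; cv2.imwrite("pics/sz5.png",cv2.resize(a,None,fx=5,fy=5,interpolation=cv2.INTER_CUBIC))
E
```

```text
t 4.52 box x -6.1 y -2.3 z 148.2 gap 85.3 near -48.8 farback 50.9 F box -3.6 0.2 1.2 x axis [-0.  0. -1.] az -5.67
t 4.77 box x 2.4 y -2.3 z 148.3 gap 85.3 near -40.3 farback 59.4 F box -1.8 0.0 1.4 x axis [ 0. -0. -1.] az -5.67
```

View pics/sz5.png

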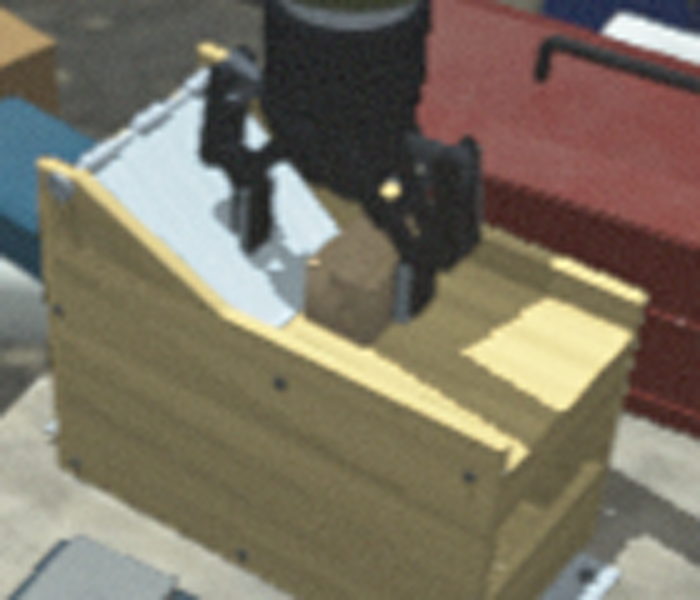

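```bash
python3 -m jog '[[[0.004,-0.0004,0],[0,0,0],1],[[0.008,-0.0008,0],[0,0,0],1],[[0.012,-0.0012,0],[0,0,0],1],[[0.016,-0.0016,0],[0,0,0],1],[[0.016,-0.0016,0],[0,0,0],1]]'>/dev/null; python3 st.py;python3 - <<'E'
from h import *
im=vision.snapshot("scene")[:,:,::-1]; a=im[110:230,270:410]; cv2.imwrite("pics/sz6.png",cv2.resize(a,None,fx=5,fy=5,interpolation=cv2.INTER_CUBIC))
E
```

```text
t 5.23 box x 18.3 y -2.4 z 148.2 gap 85.5 near -24.4 farback 75.3 F box -2.4 0.4 1.4 x axis [ 0.  0. -1.] az -5.67
```

View pics/sz6.png

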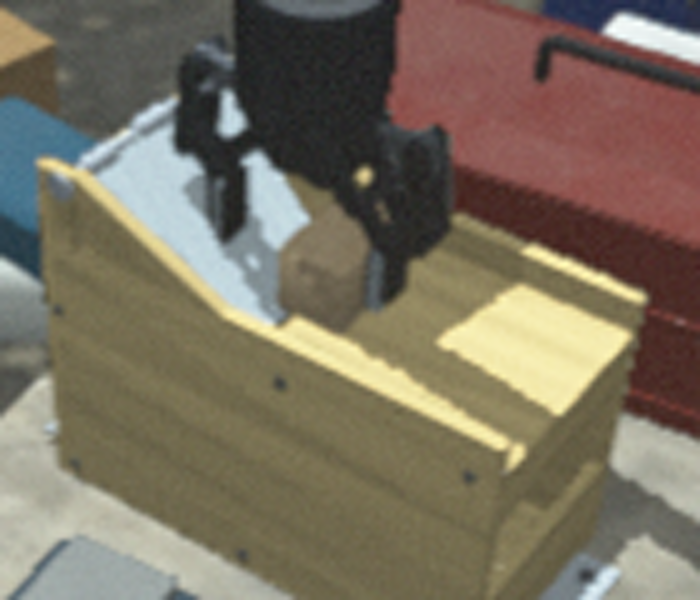

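```bash
python3 -m jog '[[[0.003,-0.0003,0],[0,0,0],1],[[0.006,-0.0006,0],[0,0,0],1],[[0.009,-0.0009,0],[0,0,0],1],[[0.012,-0.0012,0],[0,0,0],1],[[0.012,-0.0012,0],[0,0,0],1]]'>/dev/null; python3 st.py;python3 - <<'E'
from h import *
im=vision.snapshot("scene")[:,:,::-1]; a=im[110:230,270:410]; cv2.imwrite("pics/sz7.png",cv2.resize(a,None,fx=5,fy=5,interpolation=cv2.INTER_CUBIC))
E
```

```text
t 5.70 box x 29.9 y -2.3 z 148.0 gap 85.6 near -12.8 farback 86.9 F box -3.8 -0.1 -0.2 x axis [-0.001  0.    -1.   ] az -5.67
```

View pics/sz7.png

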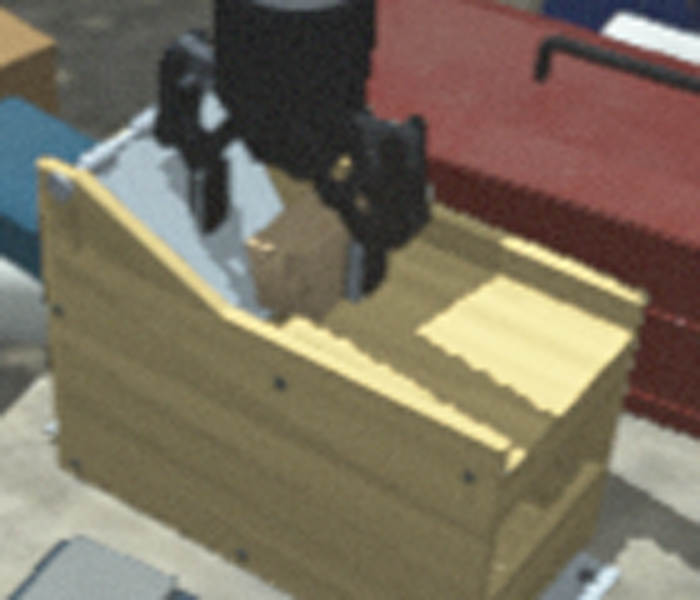

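```bash
python3 - <<'E'
from h import *
t=r.sense()["tool_pos"];y=np.radians(-5.7);X=np.array([np.cos(y),np.sin(y),0]);Y=np.array([-X[1],X[0],0])
for o in(42.5,50,57,65):
  for dz in (5,30,50,70): print(o,dz,[(5*(proj("scene",t+o*X+yy*Y+[0,0,dz])-[270,110])).round(0).tolist() for yy in (-11,11)])
E=np.array([549.3,-100.5,150]);print([(5*(proj("scene",E+112*X+yy*Y+[0,0,52])-[270,110])).round(0).tolist() for yy in (-56,0,56)])
E
```

```text
42.5 5 [[232.0, 217.0], [206.0, 238.0]]
42.5 30 [[232.0, 178.0], [206.0, 198.0]]
42.5 50 [[233.0, 145.0], [206.0, 165.0]]
42.5 70 [[233.0, 111.0], [206.0, 131.0]]
50 5 [[220.0, 212.0], [195.0, 233.0]]
50 30 [[220.0, 172.0], [194.0, 193.0]]
50 50 [[221.0, 140.0], [194.0, 160.0]]
50 70 [[221.0, 106.0], [194.0, 126.0]]
57 5 [[209.0, 207.0], [184.0, 228.0]]
57 30 [[209.0, 168.0], [183.0, 188.0]]
57 50 [[209.0, 135.0], [183.0, 155.0]]
57 70 [[209.0, 101.0], [183.0, 121.0]]
65 5 [[197.0, 202.0], [172.0, 222.0]]
65 30 [[197.0, 162.0], [171.0, 182.0]]
65 50 [[197.0, 129.0], [170.0, 149.0]]
65 70 [[197.0, 96.0], [170.0, 115.0]]
[[220.0, 74.0], [154.0, 123.0], [83.0, 175.0]]
```

```bash
python3 -m jog '[[[0,0,0],[0,0,0],1],[[0,0,0],[0,0,0],1],[[0,0,0],[0,0,0],1]]'>/dev/null; python3 st.py;python3 - <<'E'
from h import *
im=vision.snapshot("scene")[:,:,::-1]; a=im[110:230,270:410]; cv2.imwrite("pics/sz8.png",cv2.resize(a,None,fx=5,fy=5,interpolation=cv2.INTER_CUBIC))
im=vision.snapshot("top")[:,:,::-1]; a=im[130:290,310:430]; cv2.imwrite("pics/tz8.png",cv2.resize(a,None,fx=3.7,fy=3.7,interpolation=cv2.INTER_CUBIC))
E
```

```text
t 6.00 box x 29.9 y -2.3 z 148.5 gap 85.6 near -12.8 farback 86.9 F box -3.4 -0.8 1.2 x axis [ 0. -0. -1.] az -5.67
```

View pics/sz8.png

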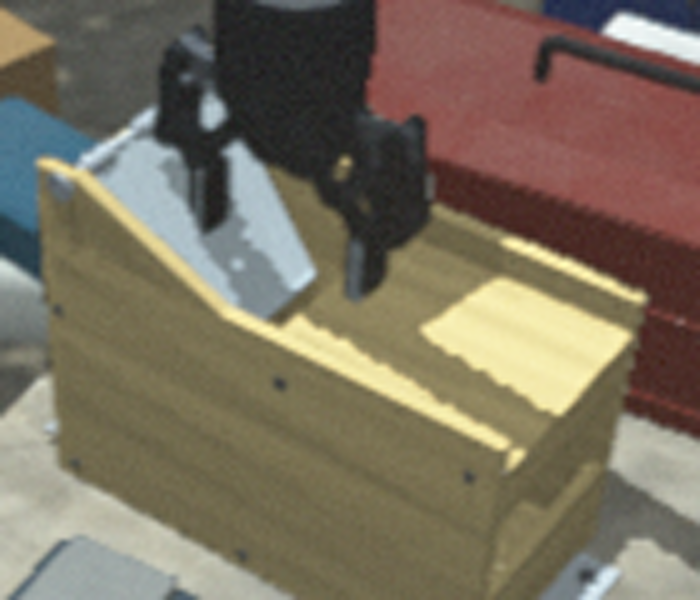

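View pics/tz8.png

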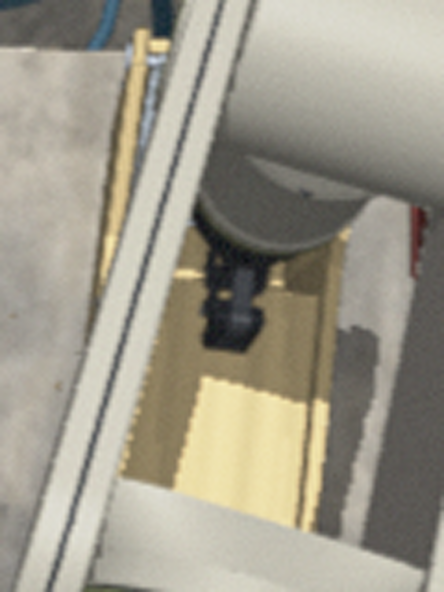

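```bash
python3 -m jog '[[[0,0,0],[0,0,0],1],[[0,0,0],[0,0,0],1],[[0,0,0.001],[0,0,0],1],[[-0.01,0.001,0.002],[0,0,0],1],[[-0.02,0.002,0.003],[0,0,0],1]]'>/dev/null; python3 st.py; python3 -m jog '[[[-0.012,0.0012,0.002],[0,0,0],1],[[-0.024,0.0024,0.002],[0,0,0],1],[[-0.036,0.0036,0.002],[0,0,0],1],[[-0.048,0.0048,0.002],[0,0,0],1],[[-0.06,0.006,0.002],[0,0,0],1]]'>/dev/null;python3 st.py; python3 -m jog '[[[-0.005,0,0.02],[0,0,0],1],[[-0.005,0,0.055],[0,0,0],1],[[-0.005,0,0.095],[0,0,0],1],[[-0.005,0,0.135],[0,0,0],1],[[-0.005,0,0.175],[0,0,0],1]]'; python3 - <<'E'
from h import *
im=vision.snapshot("scene")[:,:,::-1]; a=im[110:260,260:420]; cv2.imwrite("pics/sz9.png",cv2.resize(a,None,fx=4,fy=4,interpolation=cv2.INTER_CUBIC))
E
```

```text
t 6.52 box x 10.7 y -2.4 z 152.1 gap 85.6 near -32.0 farback 67.7 F box 0.1 1.1 2.4 x axis [ 0.003 -0.001 -1.   ] az -5.67
t 6.93 box x -50.2 y -2.4 z 153.9 gap 85.6 near -92.9 farback 6.8 F box 0.1 -0.6 0.2 x axis [ 0.002 -0.001 -1.   ] az -5.67
time: 7.35
tool_pos: [493.9, -97.8, 330.6]
tcp_rot: [-6.9, 89.9, -12.6]
ft_force: [1.9, -0.7, 0.2]
finger_gap: 85.4
```

View pics/sz9.png

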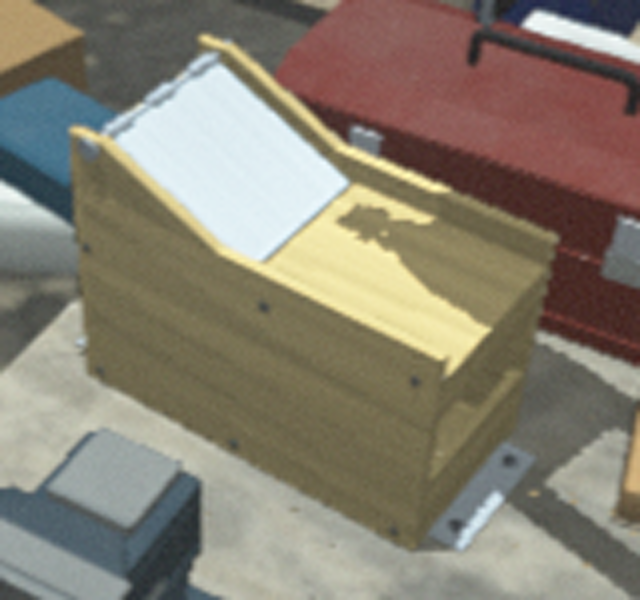

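```bash
python3 -m jog '[[[0,0,0],[0,0,0],1],[[0,0,0],[0,0,0],1],[[0,0,0],[0,0,0],1],[[0,0,0],[0,0,0],1]]'; python3 - <<'E'
from h import *
a=cv2.imread("pics/scene0.png").astype(int);b=vision.snapshot("scene")[:,:,::-1].astype(int)
ta=cv2.imread("pics/top0.png").astype(int);tb=vision.snapshot("top")[:,:,::-1].astype(int)
d=lambda p,q,s:np.abs(p-q)[s].mean().round(2)
print("long scene",d(a,b,np.s_[262:310,305:360]),"long top",d(ta,tb,np.s_[242:282,240:290]),"flat top",d(ta,tb,np.s_[150:182,250:285]),"bg",d(ta,tb,np.s_[10:60,20:60]),"flap scene",d(a,b,np.s_[128:172,297:340]))
print(r.sense()["time"])
E
```

```text
time: 7.73
tool_pos: [493.2, -97.6, 326.5]
tcp_rot: [168.0, 89.9, 162.3]
ft_force: [0.3, -0.6, 0.1]
finger_gap: 85.4
long scene 3.55 long top 8.29 flat top 8.29 bg 5.07 flap scene 2.79
7.8333
```

```bash
python3 - <<'E'
from h import *
ta=cv2.imread("pics/top0.png");tb=vision.snapshot("top")[:,:,::-1].copy()
for n,(y0,y1,x0,x1) in dict(long=(245,279,246,286),flat=(153,179,256,282),vise=(180,240,225,290)).items():
  m=cv2.matchTemplate(tb[y0-8:y1+8,x0-8:x1+8],ta[y0:y1,x0:x1],cv2.TM_CCOEFF_NORMED);_,v,_,l=cv2.minMaxLoc(m);print(n,v,l)
E
```

```text
long 0.9922711253166199 (8, 8)
flat 0.9942378401756287 (8, 8)
vise 0.9971182942390442 (8, 8)
```

Neither bench offcut has moved, the flap is shut, and the robot is clear of everything.

```bash
python3 -c "
from bench import order
print(order.hand_in())"
```

```text
the job is handed in; nothing more can be done
None
```

The offcut went over the deck's edge and into the drop box, and the job is handed in at about 7.9 s. I kept the gripper fully open. The far finger pushed the flap open and held it while the near finger pushed the offcut over the edge. Then I backed off along the deck and lifted clear.

**Last checks:**
- The deck is empty and the flap looks fully shut, matching its starting picture.
- The long and flat offcuts show no shift in the top view.
- The robot is about 175 mm above the deck, and the highest wrist force I read was about 4 N.

**What I could not confirm:**
- **Offcut at rest:** I did not see it lying inside, because the box walls hide the floor. I infer it from the empty deck and the flap closing fully.
- **Order:** the offcut started too far back for the 85 mm jaws, so the near finger had slid it about 20 to 30 mm along the deck by the time the far finger reached the flap. The flap was well open before the offcut reached the edge.
- **Hinge clearance:** the far finger's knuckle is wider than I had assumed. By my estimate from the pictures it came within about 4 mm of the hinge, so I stopped pushing there. There was no sign of contact.

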